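# Dispense a crate, load the flatbed and couple it up

### The job

Push the wooden crate in the mouth of its dispenser column down until it releases and springs up, then take it and set it down gently, upright and flat, in the bay between the two cross ribs of the flatbed wagon. Then roll the loaded wagon along the track until its buffers meet the locomotive's, and push the headed coupling pin all the way down through fork and lug. Leave the dispenser column holding the barrel unpressed, and do not knock the other things about.

Things in the scene. Friction and masses are not known exactly. Their poses are not given: they have to be found in the camera images.
- crate_center (a point): Centre (half-way up) of the loose wooden freight crate, 44 x 44 x 36 mm high, about 50 g, z up, x and y square to its sides. At the start it stands in the square mouth (49 mm inside) of a clear column with its top flush with the rim, so it cannot be gripped; a gap of 2.5 mm all round. Its top is 18 mm above this point.
- barrel_center (a point): Centre of a loose wooden barrel, 43 mm diameter, 36 mm high, standing flush in the mouth of the other, otherwise identical column. Not to be pressed or moved.
- crate_mouth (a point): Centre of the mouth of the fixed crate column, at rim height (105 mm above the table). The column is 60 mm square outside with clear 5.5 mm walls, x and y square to them, on a 74 mm square black foot; a black latch box 18 mm deep sits on its -x wall, its top 9 mm below the rim.
- barrel_mouth (a point): The same point of the barrel column. The two columns may stand either way round, one to the left and one to the right.
- crate_lift (a joint): Height of the sprung platform under the crate, m. 0: latched, crate flush. Pressing the crate down about 5 mm (about 4 N; bottom stop at -0.009) trips the latch; when the press is then lifted away, the spring raises the platform to +0.030 in under half a second and keeps it there, the crate standing on it with 30 mm above the rim.
- barrel_lift (a joint): The same for the barrel column; it must stay latched (0).
- wagon_bay (a point): Centre of the floor of the load bay on the flatbed wagon (48 mm above the table), z up, +y along the track towards the locomotive, x across. The bay is 70 mm long (y) between two cross ribs 6 mm high and 72 mm wide (x) between edge strips 4 mm high. The deck is 190 mm long (y) and 80 mm wide.
- wagon_headboard (a point): Middle of the top edge of the wagon's upright headboard, at its end away from the locomotive: a plate 64 mm wide (x), 8 mm thick (y), standing 34 mm above the deck, top 82 mm above the table. Its outer face, 4 mm to -y of this point (three battens stand out 3 mm more), is flush with the deck's end; axes as wagon_bay. Nothing stands behind it but the track (rails 16 mm high).
- wagon (a joint): How far the wagon stands from the coupled position, m, along the track; 0: buffers touching and the lug hole under the pin; it rolls on the rails only, with about 1 N of rolling drag, and stays where it is left.
- lug_hole (a point): Centre of the top of the 13 mm hole in the wagon's flat coupling lug, 43 mm above the table; at joint wagon = 0 it lies right under the pin.
- pin_head (a point): Centre of the top of the coupling pin's round head (20 mm diameter, 5 mm thick). The upright pin, 8 mm thick, is captive in the fork of the parked locomotive, which is fixed on the track; raised at the start, the top 72 mm above the table (54 mm when seated). The hood of the locomotive begins 55 mm from the pin on the +y side (track axes) and is 82 mm high; its cab 118 mm high begins 206 mm away.
- pin (a joint): How far the pin is pushed down, m. 0: raised; 0.018: seated, its head resting on the fork. It needs about 3 N and stays where it is left; if the wagon is more than about 2 mm from home the pin strikes the lug after 2 mm.
- crate: The crate itself; origin at the centre of its underside.
- case_low_mid (a point): Middle of the lower of two stacked clear car cases, each 100 x 220 x 70 mm, bystanders.
- case_top_mid (a point): Middle of the upper car case.
- wheelset_mid (a point): Middle of a spare wheelset on its chock, 60 x 33 x 32 mm, a bystander.
- oil_bottle_mid (a point): Middle of a small oil bottle, 34 mm diameter, 75 mm high, a bystander.
- screwdriver_mid (a point): A screwdriver 150 mm long lying along its x, a bystander.
There are look-alikes about, which are no part of the job. Leave any green look-alike of the crate alone.

How it is judged (in metres and radians):
On the way, in this order (a step that is already met when the one before it is completed fails the run):
1. the crate, pressed in its column, has released and sprung up (value of joint crate_lift above 0.025 m and horizontal distance between crate_center and crate_mouth below 0.01 m and z of crate_center in the frame of crate_mouth below 0.016 m), for 0.1 s.
2. the crate stands flat in the wagon's bay, let go, with the wagon not yet coupled (x of crate_center in the frame of wagon_bay between -0.02 and 0.02 m and y of crate_center in the frame of wagon_bay between -0.02 and 0.02 m and z of crate_center in the frame of wagon_bay between 0.014 and 0.0205 m and angle between crate_center's own z axis and vertical below 0.1 rad and contact force between crate and the fingers below 0.05 N and value of joint wagon above 0.02 m), for 0.2 s.
3. the loaded wagon is rolled up to the locomotive, the pin still raised (x of crate_center in the frame of wagon_bay between -0.02 and 0.02 m and y of crate_center in the frame of wagon_bay between -0.02 and 0.02 m and z of crate_center in the frame of wagon_bay between 0.014 and 0.0205 m and angle between crate_center's own z axis and vertical below 0.1 rad and value of joint wagon below 0.003 m and value of joint pin below 0.004 m), for 0.2 s.
4. the pin is pushed down until its head seats (value of joint wagon below 0.004 m and value of joint pin above 0.016 m), for 0.2 s.
At the end, for the whole second after the job is handed in: The crate stands upright (within 0.1 rad) and at rest on the floor of the wagon's bay, its centre within 20 mm of the bay centre along and across; the wagon is within 4 mm of touching the locomotive's buffers; the pin is pushed down at least 16 of its 18 mm; the barrel column is still latched (all of step 4 and x of crate_center in the frame of wagon_bay between -0.02 and 0.02 m and y of crate_center in the frame of wagon_bay between -0.02 and 0.02 m and z of crate_center in the frame of wagon_bay between 0.014 and 0.0205 m and angle between crate_center's own z axis and vertical below 0.1 rad and contact force between crate and the fingers below 0.05 N and linear speed of crate below 0.02 m/s and value of joint barrel_lift below 0.004 m and velocity of joint wagon below 0.01 m/s).
It fails at once if the barrel column was released, or pressed as far as its latch (value of joint barrel_lift above 0.004 m or value of joint barrel_lift below -0.0035 m).
It fails at once if the barrel was moved (distance of barrel_center from where it was at the start of the episode above 0.015 m).
It fails at once if the crate was dropped or thrown (contact force between crate and the fingers below 0.05 N and linear speed of crate above 0.6 m/s).
It fails at once if another thing was shoved or knocked over (moved over 25 mm) (distance of any of case_low_mid, case_top_mid, wheelset_mid, oil_bottle_mid, screwdriver_mid from where it was at the start of the episode above 0.025 m).
It also fails if it takes over 54 s, if anything falls off the work surface, if the arm or the gripper's body presses on something with over 40 N, if the wrist force passes 120 N, or if a joint passes its speed limit or range.

### The arm

A 6-joint arm with a two-finger parallel gripper is mounted at the origin on the work surface. World frame = base frame: x ahead of the robot, y to its left, z up, the work surface at z = 0. Lengths are in m, angles in degrees, forces in N, time in s.
With the tool pointing down it reaches from about 0.3 to 0.775 m from the base axis. Payload 14.6 kg.
Tool frame: the origin (TCP) lies between the finger pads; the fingertips stand 22 mm ahead of it and the grasp point (between the pads) lies 3 mm ahead of it; z points along the fingers, y is the direction in which the jaws open and shut (so a half turn about z gives the same grasp; the last joint's range is limited). The gripper opens to 85 mm and grips with 20 to 120 N. Pads are 22 mm wide; open, the fingers measure 114 mm over their backs; the gripper's body (76 mm by 85 mm) begins 54 mm behind the grasp point. The pads swing forward as they close: fully open they stand 13 mm farther back than shut.
Start: joints at [63.22, 17.183, 87.147, -0, 75.671, -3.816], TCP at [0.215, 0.506, 0.253] pointing down, gripper open.
Joint ranges: [-173.82, 173.82], [-45.26, 126.66], [13.44, 144.39], [-59.66, 239.66], [0, 175.72], [-146.38, 146.38]. Speed limits (degrees/s): [127.2, 127.2, 147.25, 180, 180, 180].

### API

Orientations are given as a 3x3 rotation matrix whose columns are the frame's x, y, z axes.
In Python, from workcell import ctrl, status, vision, finish_job gives the robot as it stands. The module is installed in compiled form; this text tells all that it offers. Calls block until the motion is done:
- ctrl.move_to(position, orientation): joint-space move of the TCP to a pose.
- ctrl.move_l(position, orientation=None, rate=0.15, threshold=None): straight line of the TCP; orientation=None keeps the orientation; rate is the mean speed in m/s. With threshold (N) it stops when the force on the tool has changed by that much, and returns True; else False.
- ctrl.move_joints(angles): joint-space move.
- ctrl.ungrasp() and ctrl.grab(): open the fingers fully, or close them until they stop; the grip force is fixed at half the most.
- ctrl.wait(seconds).
- ctrl.ik(position, orientation): joint angles nearest the present ones, or None.
- status.get_state(): the state.
- vision.snapshot(name): name is "scene" or "side" or "wrist"; returns (picture, depth): 480x640x3 uint8, blue, green, red; 480x640 float32, m along the optical axis (not along the pixel's ray), 0 where there is no reading.
- vision.get_calibration(name): a dict with "camera_matrix" (3x3 intrinsics, pixels), "R" (3x3) and "t" (3): a world point X has camera coordinates R X + t; the wrist camera has in their place "tool_from_camera" (4x4, takes a point from camera to tool coordinates, whose origin is the TCP and whose axes are the flange's). Camera axes: x right, y down, z forward; pixel columns grow to the right and rows downward; lengths in m; the calibration is good to about 2 mm. A picture is of the moment at which its call begins: read the wrist's pose just before it. get_calibration takes no time and is no camera call.
A pose or a line that the arm cannot do raises ctrl.PlanningError and nothing moves.
- finish_job(): hands the job in, once; it reports no verdict.
The state is a dict: "t": time; "joint_positions": joint angles; "joint_vel": joint speeds; "effort": joint torques, N m; "position": TCP position; "orientation": TCP orientation; "ft_force": force on the tool from outside, world axes, zero at the start; "ft_torque": the same for the moment, N m; "grip_width": finger opening in m.
Only numpy, scipy, OpenCV 4.12 (cv2) and the standard library are available. Lean on these libraries where they do the work, as an engineer would, in place of code of your own. Each camera call takes 0.05 s, during which the arm holds its last target.

## Working session

There is one attempt and no reset: what is moved stays moved. The work goes in short steps, each a Python script; the robot and the scene stay as the last script left them, time stands still between calls to the robot, and variables do not carry over. Pictures are saved under pics/ and viewed, and the job is handed in when it is done.

```bash
mkdir -p pics; python3 - <<'E'
from workcell import ctrl,status,vision
import cv2,numpy as np
np.set_printoptions(precision=4,suppress=True)
for n in ["scene","side","wrist"]:
    p,d=vision.snapshot(n); cv2.imwrite(f"pics/{n}0.png",p); np.savez(f"{n}0.npz",p=p,d=d)
    c=vision.get_calibration(n); print(n,c)
print(status.get_state())
E
```

```text
scene {'camera_matrix': array([[568.5784,   0.    , 322.475 ],
       [  0.    , 568.5784, 226.3342],
       [  0.    ,   0.    ,   1.    ]]), 'R': array([[-0.5498,  0.8353, -0.0053],
       [ 0.5677,  0.3691, -0.7358],
       [-0.6127, -0.4076, -0.6772]]), 't': array([ 0.3059, -0.1992,  1.5733])}
side {'camera_matrix': array([[562.7977,   0.    , 321.7526],
       [  0.    , 562.7977, 233.6254],
       [  0.    ,   0.    ,   1.    ]]), 'R': array([[ 0.6854, -0.7281, -0.0096],
       [-0.4121, -0.3769, -0.8295],
       [ 0.6004,  0.5725, -0.5584]]), 't': array([-0.357 ,  0.2672,  1.0557])}
wrist {'camera_matrix': array([[401.0822,   0.    , 324.8372],
       [  0.    , 401.0822, 242.4596],
       [  0.    ,   0.    ,   1.    ]]), 'tool_from_camera': array([[-0.0005, -0.9548, -0.2973,  0.0772],
       [ 1.    , -0.0005, -0.0001,  0.0004],
       [-0.0001, -0.2973,  0.9548, -0.1207],
       [ 0.    ,  0.    ,  0.    ,  1.    ]])}
{'t': 0.15, 'joint_positions': array([63.2218, 17.2089, 87.1742, -0.0018, 75.6701, -3.8156]), 'joint_vel': array([ 0.0601, -0.0445, -0.0889,  0.0573,  0.1402,  0.0222]), 'effort': array([  0.0019, -54.3667, -36.1891,  -0.    ,   0.0031,  -0.    ]), 'position': array([0.2145, 0.5063, 0.2528]), 'orientation': array([[-0.9208,  0.3901, -0.0004],
       [ 0.3901,  0.9208, -0.0008],
       [ 0.    , -0.0009, -1.    ]]), 'ft_force': array([ 0.4864, -0.2602,  0.0278]), 'ft_torque': array([ 0.0356, -0.0446, -0.0083]), 'grip_width': 0.08574482871930462}
```

View pics/scene0.png

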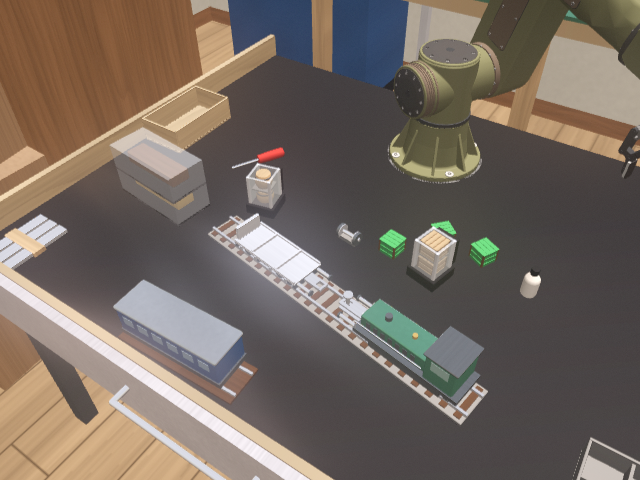

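View pics/side0.png

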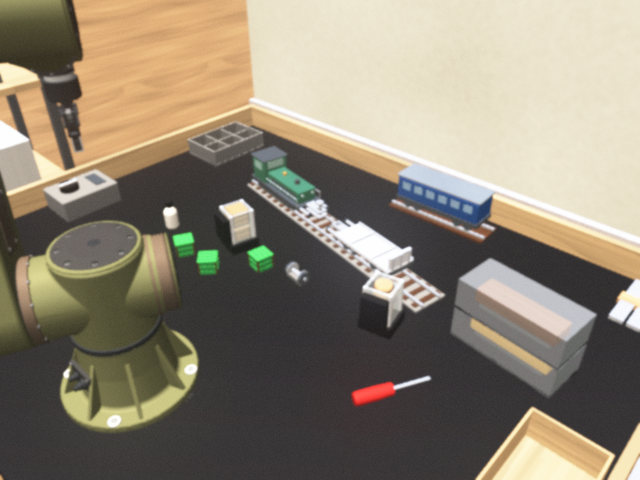

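View pics/wrist0.png

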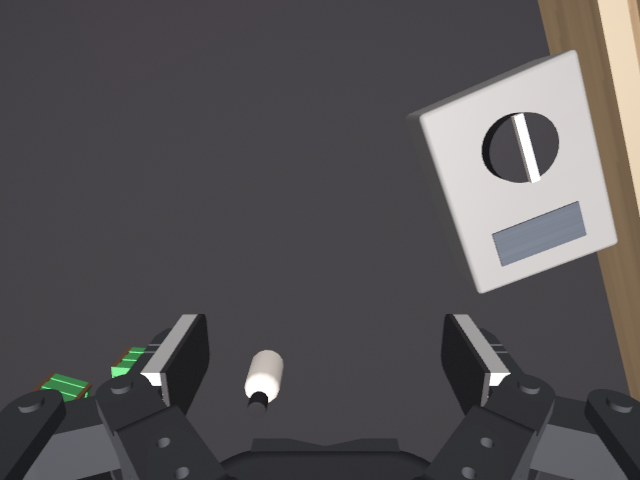

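The scene view shows the crate column (slatted square top) at about (434,240) and the barrel column (round top) at (264,174). The wagon is at (278,250) with its headboard at (248,230), and the pin is near (348,296). Three green look-alikes sit at (392,243), (443,229) and (484,250), and I'll leave those alone. I'll confirm with enlarged crops.

```bash
python3 - <<'E'
import cv2,numpy as np
p=cv2.imread("pics/scene0.png")
a=cv2.resize(p[205:345,215:375],None,fx=5,fy=5,interpolation=cv2.INTER_CUBIC)[:600*1,:800]
cv2.imwrite("pics/c1.png",cv2.resize(p[210:330,215:375],(800,600),interpolation=cv2.INTER_CUBIC))
b=cv2.resize(p[215:295,385:465],(400,400),interpolation=cv2.INTER_CUBIC)
c=cv2.resize(p[150:230,225:305],(400,400),interpolation=cv2.INTER_CUBIC)
cv2.imwrite("pics/c2.png",np.hstack([b,c]))
s=cv2.imread("pics/side0.png")
cv2.imwrite("pics/c3.png",cv2.resize(s[170:320,270:450],(720,600),interpolation=cv2.INTER_CUBIC))
E
```

```text
(no output)
```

View pics/c1.png

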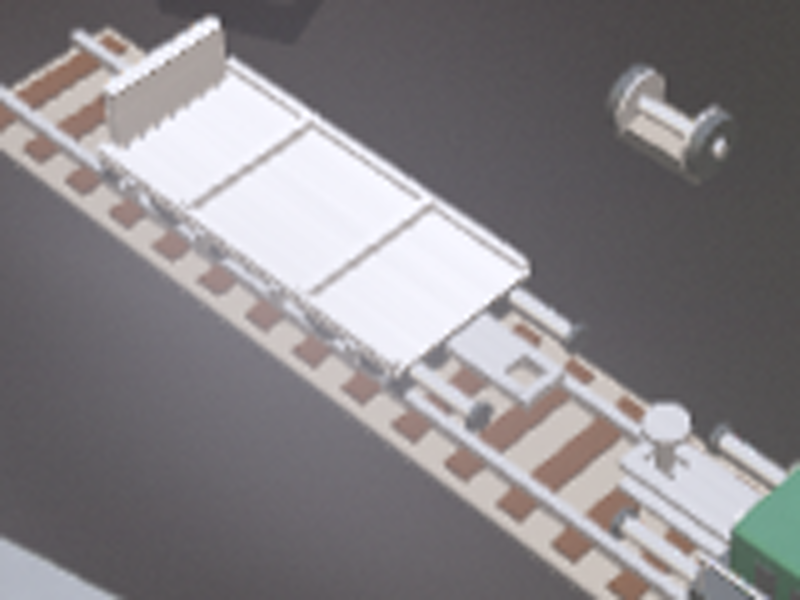

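View pics/c2.png

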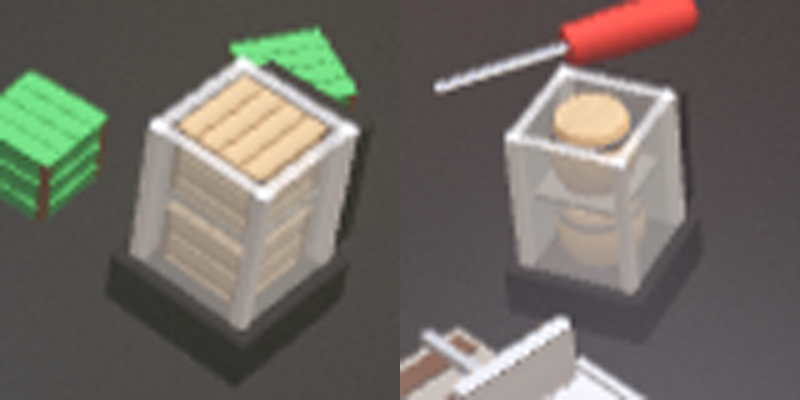

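View pics/c3.png

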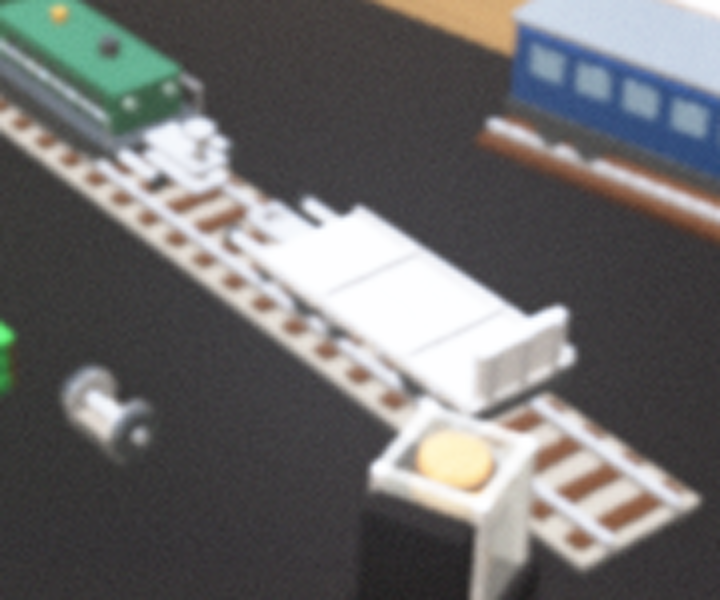

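Confirmed: tan square slats in the left crop are the crate, the round tan top on the right is the barrel. Casting rays next.

```bash
cat > h.py <<'E'
from workcell import ctrl,status,vision,finish_job
import cv2,numpy as np
np.set_printoptions(precision=4,suppress=True)
def campose(n,st=None):
    c=vision.get_calibration(n);K=c["camera_matrix"]
    if n=="wrist":
        T=c["tool_from_camera"];R=st["orientation"]
        return K,R@T[:3,:3],st["position"]+R@T[:3,3]
    return K,c["R"].T,-c["R"].T@c["t"]
def cast(cam,uv,z):
    K,R,o=cam
    uv=np.atleast_2d(uv).astype(float)
    d=np.c_[(uv-K[:2,2])/[K[0,0],K[1,1]],np.ones(len(uv))]@R.T
    return o+d*((z-o[2])/d[:,2])[:,None]
def proj(cam,X):
    K,R,o=cam
    c=(np.atleast_2d(X)-o)@R; return c[:,:2]/c[:,2:]*[K[0,0],K[1,1]]+K[:2,2]
def down(yaw): # tool x axis at yaw deg, z down
    a=np.radians(yaw);c,s=np.cos(a),np.sin(a)
    return np.array([[c,s,0],[s,-c,0],[0,0,-1.]])
E
python3 - <<'E'
from h import *
s=campose("scene"); f=lambda q,o:np.array(q)/5.+o
o1=np.array([215,210]);ob=np.array([385,215]);oc=np.array([225-80,150]) 
rim=cast(s,f([(245,60),(355,130),(262,192),(155,125)],ob),.105)
print("crate rim",rim,rim.mean(0),np.linalg.norm(np.diff(rim,axis=0),axis=1))
rb=cast(s,f([(565,68),(675,95),(630,160),(508,133)],oc),.105); print("barrel rim",rb,rb.mean(0),np.linalg.norm(np.diff(rb,axis=0),axis=1))
r=cast(s,f([(310,122),(195,205),(430,205),(315,290)],o1),.054); print("ribs",r,r.mean(0))
h=cast(s,f([(108,97),(215,22)],o1),.082);print("head",h,h.mean(0),np.linalg.norm(h[0]-h[1]))
p=cast(s,f([(668,422)],o1),.072);print("pin",p)
print("lug",cast(s,f([(525,372)],o1),.043))
d=p[0]-h.mean(0);print("track dir deg",np.degrees(np.arctan2(d[1],d[0])))
print("wheelset",cast(s,f([(670,125)],o1),.016))
print("green",cast(s,[(392,243),(484,250),(443,229)],.03),"bottle",cast(s,[(530,285)],.037))
print("case top", cast(s,[(112,140),(143,130),(207,155),(178,178)],.14))
print("screw", cast(s,[(233,167),(284,152)],.01))
E
```

```text
crate rim [[0.3808 0.1671 0.105 ]
 [0.395  0.2232 0.105 ]
 [0.4487 0.2064 0.105 ]
 [0.4372 0.153  0.105 ]] [0.4154 0.1874 0.105 ] [0.0579 0.0562 0.0546]
barrel rim [[ 0.4057 -0.2844  0.105 ]
 [ 0.3943 -0.2271  0.105 ]
 [ 0.4458 -0.2148  0.105 ]
 [ 0.4607 -0.2752  0.105 ]] [ 0.4266 -0.2504  0.105 ] [0.0585 0.053  0.0622]
ribs [[ 0.5384 -0.1322  0.054 ]
 [ 0.6071 -0.1426  0.054 ]
 [ 0.5519 -0.0579  0.054 ]
 [ 0.6191 -0.0694  0.054 ]] [ 0.5791 -0.1005  0.054 ]
head [[ 0.5963 -0.196   0.082 ]
 [ 0.5322 -0.1875  0.082 ]] [ 0.5643 -0.1918  0.082 ] 0.0646524346959926
pin [[0.6135 0.099  0.072 ]]
lug [[0.6011 0.0236 0.043 ]]
track dir deg 80.38768589901163
wheelset [[ 0.4183 -0.0175  0.016 ]]
green [[0.4008 0.0842 0.03  ]
 [0.3097 0.2648 0.03  ]
 [0.2963 0.1604 0.03  ]] bottle [[0.3621 0.3836 0.037 ]]
case top [[ 0.5592 -0.611   0.14  ]
 [ 0.4868 -0.5803  0.14  ]
 [ 0.4803 -0.3743  0.14  ]
 [ 0.582  -0.3694  0.14  ]]
screw [[ 0.3563 -0.4177  0.01  ]
 [ 0.2265 -0.3441  0.01  ]]
```

Reach, sizes and heights are consistent: rim sides come out at 55–58 mm against 60 mm, the headboard at 64.7 mm against 64 mm, and the wagon gap at about 75 mm. Next, a close wrist look at the crate.

```bash
python3 - <<'E'
from h import *
ctrl.move_to([.415,.187,.27],down(74.5))
st=status.get_state();print(st["t"],st["position"],st["joint_positions"])
p,d=vision.snapshot("wrist");np.savez("w1.npz",p=p,d=d,**{k:st[k] for k in("position","orientation")});cv2.imwrite("pics/w1.png",p)
cam=campose("wrist",st)
print(proj(cam,[.4154,.1874,.105]))
hsv=cv2.cvtColor(p,cv2.COLOR_BGR2HSV)
m=((hsv[...,0]>8)&(hsv[...,0]<28)&(hsv[...,1]>60)&(hsv[...,2]>120)).astype(np.uint8)
m=cv2.morphologyEx(m,cv2.MORPH_CLOSE,np.ones((9,9)))
n,l,s,c=cv2.connectedComponentsWithStats(m)
for i in range(1,n):
  if s[i,4]>500:
    cs,_=cv2.findContours((l==i).astype(np.uint8),0,2);b=cv2.boxPoints(cv2.minAreaRect(cs[0]))
    X=cast(cam,b,.105);print(s[i],b,X,X.mean(0),np.linalg.norm(np.diff(X,axis=0),axis=1))
E
```

```text
1.5583 [0.4149 0.1877 0.27  ] [ 19.7248   4.1623 100.3186   0.0078  75.5198  35.1104]
[[327.3984 226.5713]]
[ 297  195   61   62 3560] [[296.8854 195.7599]
 [356.8957 194.138 ]
 [358.5358 254.8234]
 [298.5255 256.4453]] [[0.4003 0.2154 0.105 ]
 [0.4422 0.205  0.105 ]
 [0.4322 0.1599 0.105 ]
 [0.3883 0.1707 0.105 ]] [0.4157 0.1878 0.105 ] [0.0432 0.0462 0.0452]
[503 274  62  17 664] [[502.0808 279.3378]
 [564.     274.    ]
 [564.9604 285.1414]
 [503.0413 290.4792]] [[0.5336 0.1113 0.105 ]
 [0.5799 0.1031 0.105 ]
 [0.5797 0.0936 0.105 ]
 [0.5331 0.1018 0.105 ]] [0.5566 0.1025 0.105 ] [0.047  0.0095 0.0474]
[  0 356  49  28 585] [[ -2.9296 374.4792]
 [  1.0225 352.2484]
 [ 51.8602 361.2863]
 [ 47.9081 383.517 ]] [[0.1172 0.1377 0.105 ]
 [0.1309 0.1559 0.105 ]
 [0.1669 0.1371 0.105 ]
 [0.1538 0.1185 0.105 ]] [0.1422 0.1373 0.105 ] [0.0227 0.0406 0.0228]
```

View pics/w1.png

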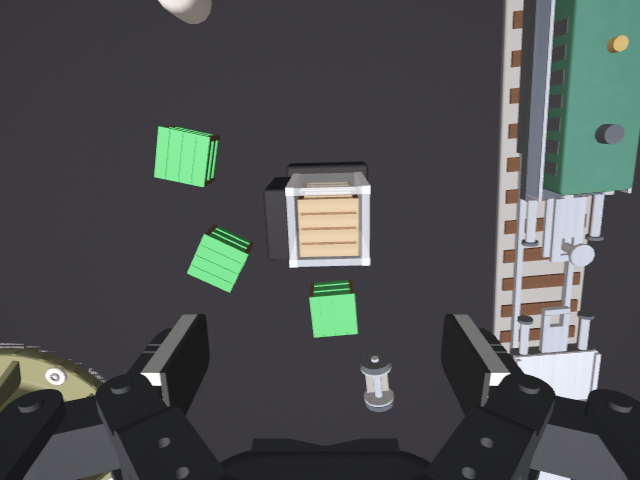

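The crate top is centred at pixel (328,226). Wrist and scene agree within 1 mm: (0.4157, 0.1878), sides turned about −13°. Now I'll close the fingers and press.

```bash
python3 - <<'E'
from h import *
z=np.load("w1.npz");cam=campose("wrist",z);print("pin w",cast(cam,[581,254],.072),"lug", cast(cam,[556,318],.043))
xy=[.4156,.1877];R=down(76.5)
ctrl.grab()
ctrl.move_to([*xy,.15],R)
st=status.get_state();print(st["position"],st["ft_force"],st["grip_width"],st["t"])
print(ctrl.move_l([*xy,.110],R,rate=.02,threshold=2.0))
st=status.get_state();print(st["position"],st["ft_force"]);z0=st["position"][2]
zt=max(z0-.0075,.117)
print(ctrl.move_l([*xy,zt],R,rate=.02,threshold=12)); ctrl.wait(.2)
st=status.get_state();print(st["position"],st["ft_force"])
ctrl.move_l([*xy,.24],R,rate=.15)
ctrl.wait(.3)
p,d=vision.snapshot("wrist");cv2.imwrite("pics/w2.png",p)
p,d=vision.snapshot("scene");cv2.imwrite("pics/s2.png",cv2.resize(p[150:330,310:550],(800,600)))
print(status.get_state()["t"])
E
```

```text
pin w [[0.6122 0.0992 0.072 ]] lug [[0.5998 0.0247 0.043 ]]
[0.4162 0.1879 0.1511] [ 1.3455 -0.1831  0.4064] 2.8545315973791692e-05 2.925
True
[0.4156 0.1877 0.1257] [0.8972 0.2805 2.108 ]
False
[0.4156 0.1877 0.1181] [ 0.4929 -0.3755  3.2099]
6.2167
```

View pics/w2.png

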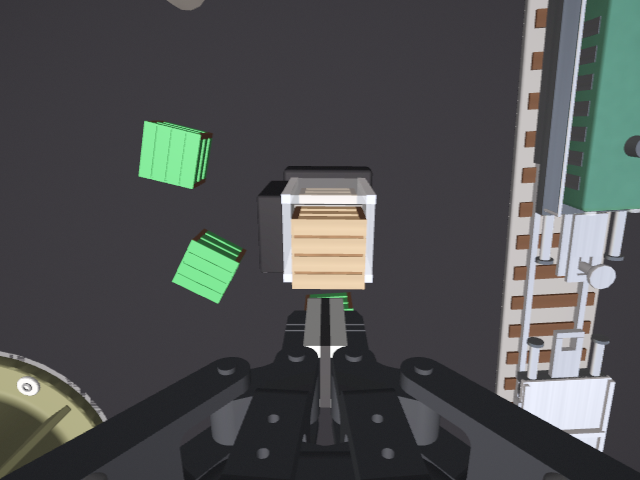

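View pics/s2.png

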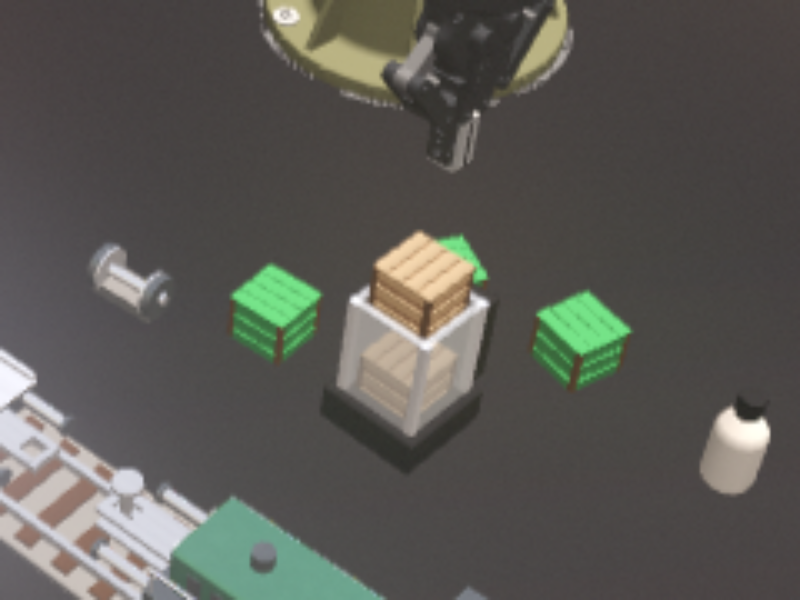

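The crate has sprung up: it stands above the rim, with its top at (329,248) in the wrist view and square to the jaws. I'll take one wrist look over the wagon before grasping.

```bash
python3 - <<'E'
from h import *
ctrl.ungrasp()
ctrl.move_to([.5791,-.08,.27],down(80))
st=status.get_state();print(st["t"],st["position"],st["joint_positions"])
p,d=vision.snapshot("wrist");np.savez("w3.npz",p=p,d=d,**{k:st[k] for k in("position","orientation")});cv2.imwrite("pics/w3.png",p)
E
```

```text
8.2 [ 0.5789 -0.0789  0.27  ] [-11.3583  20.9163  79.9676   0.0115  79.1268  -1.4094]
```

View pics/w3.png

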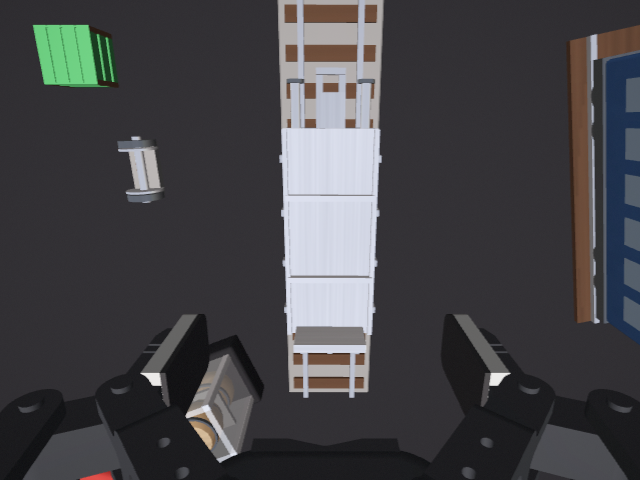

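The wagon view shows ribs at rows 198 and 280 over columns 287–377, and the headboard top at row 347 over columns 294–366.

```bash
python3 - <<'E'
from h import *
z=np.load("w3.npz");cam=campose("wrist",z)
r=cast(cam,[(288,198),(378,198),(288,280),(374,280)],.054);print("ribs",r,r.mean(0),np.linalg.norm(r[0]-r[2]))
h=cast(cam,[(294,347),(366,347)],.082);print("head",h,h.mean(0),np.linalg.norm(h[0]-h[1]))
d=cast(cam,[(283,129),(379,129)],.048);print("deck front",d,d.mean(0))
print("lug",cast(cam,[(331,86)],.043))
b=r.mean(0)
for q in (h.mean(0),d.mean(0)): v=q-b; print(np.degrees(np.arctan2(v[1],v[0])),np.linalg.norm(v[:2]))
s=campose("scene");print(proj(s,[b,h.mean(0)]))
cv2.imwrite("pics/w3c.png",cv2.resize(z["p"][60:360,250:410],(426,800)) [:600])
E
```

```text
ribs [[ 0.5489 -0.062   0.054 ]
 [ 0.6242 -0.0752  0.054 ]
 [ 0.5338 -0.1356  0.054 ]
 [ 0.6105 -0.1491  0.054 ]] [ 0.5793 -0.1055  0.054 ] 0.07519074128333754
head [[ 0.5311 -0.1877  0.082 ]
 [ 0.5933 -0.1986  0.082 ]] [ 0.5622 -0.1931  0.082 ] 0.06314793785615835
deck front [[ 0.5556 -0.006   0.048 ]
 [ 0.6333 -0.0197  0.048 ]] [ 0.5944 -0.0128  0.048 ]
lug [[0.6001 0.02   0.043 ]]
-101.08846508921248 0.08931301212952376
80.74594156654416 0.09387182787000459
[[275.5743 250.0148]
 [247.5741 221.024 ]]
```

The bay is at about (0.578, −0.105), track direction 80.3°, and deck length and rib distances agree within 4 mm. Now I'll grasp the crate and lift it.

```bash
python3 - <<'E'
from h import *
xy=[.4157,.1878];R=down(76.7)
ctrl.move_to([*xy,.19],R)
print(ctrl.move_l([*xy,.130],R,rate=.08,threshold=8))
ctrl.grab();st=status.get_state();print(st["position"],st["grip_width"],st["ft_force"],st["t"])
ctrl.move_l([*xy,.23],R,rate=.1)
st=status.get_state();print(st["grip_width"],st["ft_force"],st["t"])
p,d=vision.snapshot("wrist");cv2.imwrite("pics/w4.png",p)
E
```

```text
False
[0.4158 0.1878 0.1302] 0.04296624287621887 [0.694  0.3046 3.3017] 10.8417
0.04282791764898059 [ 0.0202  0.2776 -1.1686] 11.9917
```

View pics/w4.png

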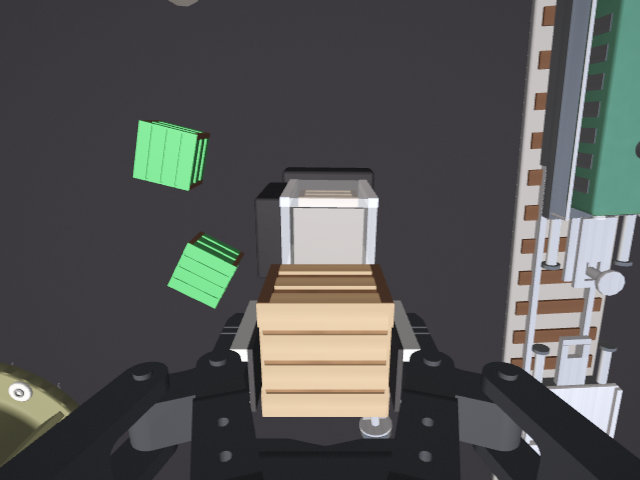

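The crate is held square between the pads (rows 265–415), and the column is empty. Next, placing.

```bash
python3 - <<'E'
from h import *
xy=[.578,-.105];R=down(80.3)
ctrl.move_to([*xy,.17],R)
ctrl.move_l([*xy,.090],R,rate=.1);ctrl.wait(.15)
print(ctrl.move_l([*xy,.075],R,rate=.015,threshold=2.5))
st=status.get_state();print(st["position"],st["grip_width"],st["ft_force"],st["t"])
p,d=vision.snapshot("scene");cv2.imwrite("pics/s5.png",cv2.resize(p[170:320,190:390],(800,600)))
E
```

```text
True
[ 0.578  -0.105   0.0796] 0.042879110535981715 [-2.3641  0.011   6.5033] 15.125
```

View pics/s5.png

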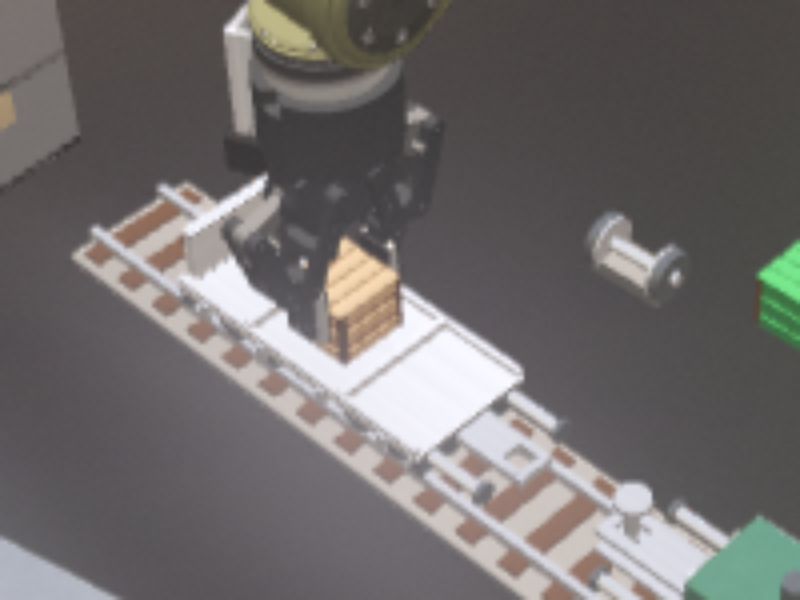

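The crate stands on the bay floor at the expected height (TCP 0.0796 m against 0.079 m predicted). Releasing it and backing off.

```bash
python3 - <<'E'
from h import *
xy=np.array([.578,-.105]);R=down(80.3)
ctrl.ungrasp();ctrl.wait(.1)
ctrl.move_l([*xy,.17],R,rate=.12)
u=np.array([np.cos(np.radians(80.3)),np.sin(np.radians(80.3))])
q=xy-.0*u
ctrl.move_l([*q,.27],R,rate=.2)
st=status.get_state();print(st["t"],st["position"])
p,d=vision.snapshot("wrist");np.savez("w6.npz",p=p,d=d,**{k:st[k] for k in("position","orientation")});cv2.imwrite("pics/w6.png",p)
cam=campose("wrist",st)
hsv=cv2.cvtColor(p,cv2.COLOR_BGR2HSV)
m=((hsv[...,0]>8)&(hsv[...,0]<28)&(hsv[...,1]>60)&(hsv[...,2]>170)).astype(np.uint8)
m[:, :270]=0;m[:,400:]=0;m=cv2.morphologyEx(m,cv2.MORPH_OPEN,np.ones((3,3)));m=cv2.morphologyEx(m,cv2.MORPH_CLOSE,np.ones((9,9)))
n,l,s,c=cv2.connectedComponentsWithStats(m)
for i in range(1,n):
  if s[i,4]>500: print(s[i],c[i],cast(cam,c[i],.084))
E
```

```text
17.3333 [ 0.5776 -0.1049  0.2683]
[ 299  195   55   54 2929] [325.8617 221.2847] [[ 0.5767 -0.1056  0.084 ]]
```

View pics/w6.png

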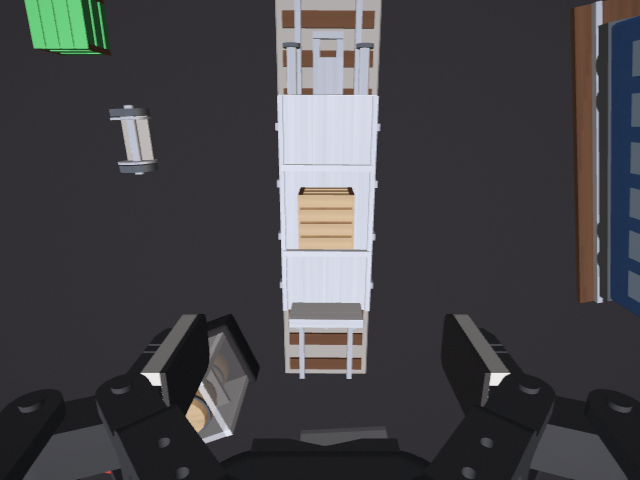

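The crate stands square in the bay: top at pixel (326,221) gives (0.5767, −0.1056), within 2 mm of the bay centre. Next I'll close the fingers, go down behind the headboard, and push.

```bash
python3 - <<'E'
from h import *
z=np.load("w6.npz");cam=campose("wrist",z)
h=cast(cam,[(290,321),(363,321)],.082).mean(0);print("head",h)
r=cast(cam,[(281,166),(375,166),(284,252),(371,252)],.054).mean(0);print("bay",r)
R=down(80.3);a=np.radians(80.3);u=np.array([np.cos(a),np.sin(a)])
hb=np.array([.5625,-.1942]); s0=hb-.040*u
ctrl.grab()
ctrl.move_to([*s0,.17],R)
print(ctrl.move_l([*s0,.084],R,rate=.1,threshold=8))
ctrl.wait(.2)
print(ctrl.move_l([*(s0+.04*u),.084],R,rate=.02,threshold=1.5))
st=status.get_state();print(st["position"],(st["position"][:2]-hb)@u,st["ft_force"],st["t"])
p,d=vision.snapshot("scene");cv2.imwrite("pics/s7.png",cv2.resize(p[170:320,190:390],(800,600)))
E
```

```text
head [ 0.5624 -0.1926  0.082 ]
bay [ 0.5786 -0.1039  0.054 ]
False
False
[ 0.5624 -0.1942  0.084 ] 3.5981622739384904e-06 [-0.2112 -0.0012  0.2994] 22.2083
```

View pics/s7.png

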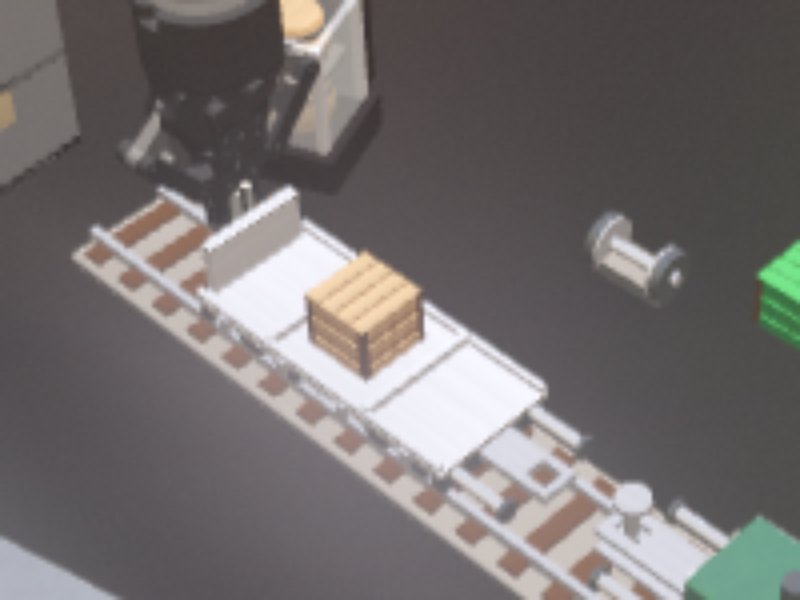

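The wagon is rolling smoothly with the fingers behind the headboard at (245,195) and the crate steady. Pushing on until the buffers meet.

```bash
python3 - <<'E'
from h import *
R=down(80.3);a=np.radians(80.3);u=np.array([np.cos(a),np.sin(a)])
q=np.array([.5625,-.1942])
print(ctrl.move_l([*(q+.038*u),.084],R,rate=.04,threshold=8))
print(ctrl.move_l([*(q+.085*u),.084],R,rate=.015,threshold=6))
st=status.get_state();print(st["position"],(st["position"][:2]-q)@u,st["ft_force"],st["t"])
p,d=vision.snapshot("scene");cv2.imwrite("pics/s8.png",cv2.resize(p[190:340,210:410],(800,600)))
E
```

```text
False
True
[ 0.5725 -0.1355  0.0838] 0.059532080137555635 [ 0.288  -3.2748  1.5638] 24.9583
```

View pics/s8.png

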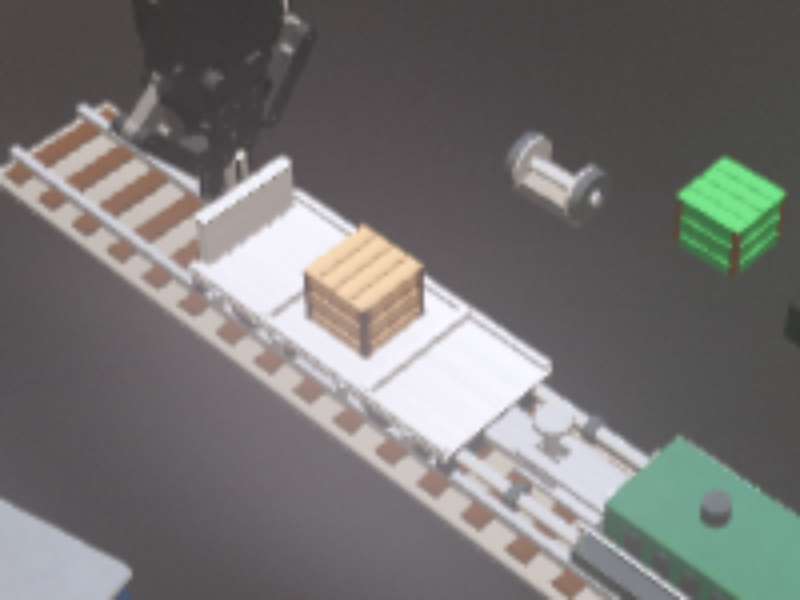

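The buffers look joined at (515,490) and (590,425) in the crop, with the lug under the fork. I'll firm-push once to confirm the stop, then back off and press the pin.

```bash
python3 - <<'E'
from h import *
R=down(80.3);a=np.radians(80.3);u=np.array([np.cos(a),np.sin(a)])
st=status.get_state();q=st["position"][:2];print(st["ft_force"])
print(ctrl.move_l([*(q+.006*u),.084],R,rate=.01,threshold=8))
st=status.get_state();print((st["position"][:2]-q)@u,st["ft_force"]);ctrl.wait(.3)
ctrl.move_l([*(q-.03*u),.084],R,rate=.06)
ctrl.move_l([*(q-.03*u),.2],R,rate=.2)
c=np.array([.613,.099])-.02*u
ctrl.move_to([*c,.23],R)
st=status.get_state();print(st["t"],st["position"])
p,d=vision.snapshot("wrist");np.savez("w9.npz",p=p,d=d,**{k:st[k] for k in("position","orientation")});cv2.imwrite("pics/w9.png",p)
print(proj(campose("wrist",st),[.613,.099,.072]))
E
```

```text
[-0.6881 -2.4122  2.2683]
True
-7.779425779764158e-06 [ 0.0677 -0.9238  1.2998]
27.9417 [0.6096 0.0782 0.2293]
[[326.5368 200.2435]]
```

View pics/w9.png

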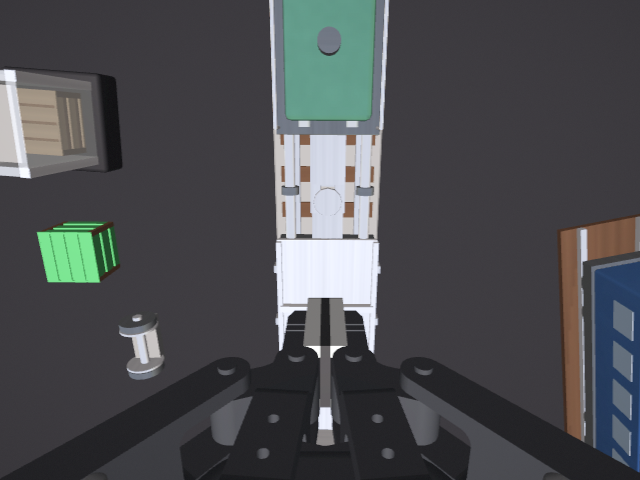

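The pin head at (328,201) matches the prediction (326.5,200), and both buffer pairs look closed at row 190. Pressing the pin, with a force stop in case it strikes the lug.

```bash
python3 - <<'E'
from h import *
z=np.load("w9.npz");c=cast(campose("wrist",z),[(328,201)],.072)[0];print(c)
xy=(c[:2]+[.613,.099])/2
R=down(80.3)
ctrl.move_to([*xy,.115],R);ctrl.wait(.2)
print(ctrl.move_l([*xy,.088],R,rate=.02,threshold=2))
st=status.get_state();print(st["position"],st["ft_force"])
print(ctrl.move_l([*xy,.070],R,rate=.015,threshold=15))
st=status.get_state();print(st["position"],st["ft_force"],st["t"])
E
```

```text
[0.6139 0.0983 0.072 ]
False
[0.6135 0.0987 0.088 ] [ 0.7932 -0.0807  0.0021]
True
[0.6137 0.0987 0.076 ] [-1.7921  0.678   6.3952] 31.05
```

```bash
python3 - <<'E'
from h import *
xy=[.6135,.0987];R=down(80.3)
ctrl.wait(.2);st=status.get_state();print(st["position"],st["ft_force"])
print(ctrl.move_l([*xy,.072],R,rate=.01,threshold=20))
st=status.get_state();print(st["position"],st["ft_force"])
p,d=vision.snapshot("side");cv2.imwrite("pics/side10.png",cv2.resize(p[140:290,240:440],(800,600)))
ctrl.move_l([*xy,.23],R,rate=.15)
ctrl.move_to([.52,.02,.3],R);ctrl.wait(.2)
p,d=vision.snapshot("side");cv2.imwrite("pics/side11.png",cv2.resize(p[140:290,240:440],(800,600)))
p,d=vision.snapshot("scene");cv2.imwrite("pics/s10.png",cv2.resize(p[200:350,240:440],(800,600),interpolation=cv2.INTER_CUBIC));cv2.imwrite("pics/s10f.png",p)
st=status.get_state();p,d=vision.snapshot("wrist");cv2.imwrite("pics/w10.png",p);np.savez("w10.npz",p=p,d=d,**{k:st[k] for k in("position","orientation")})
print(st["t"])
E
```

```text
[0.6137 0.0987 0.0761] [-0.8468 -0.1     6.4635]
True
[0.6138 0.0987 0.0761] [-3.12   -0.1703  7.5548]
33.6583
```

View pics/s10.png

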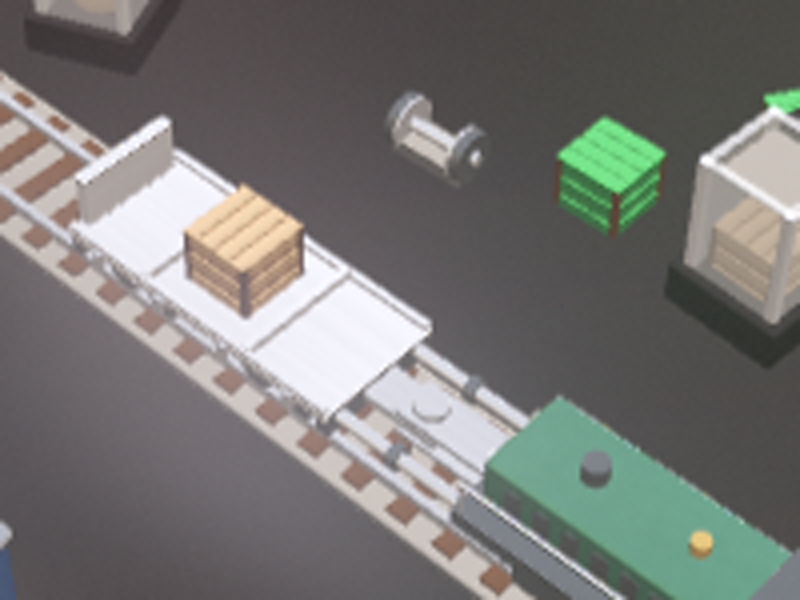

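View pics/side11.png

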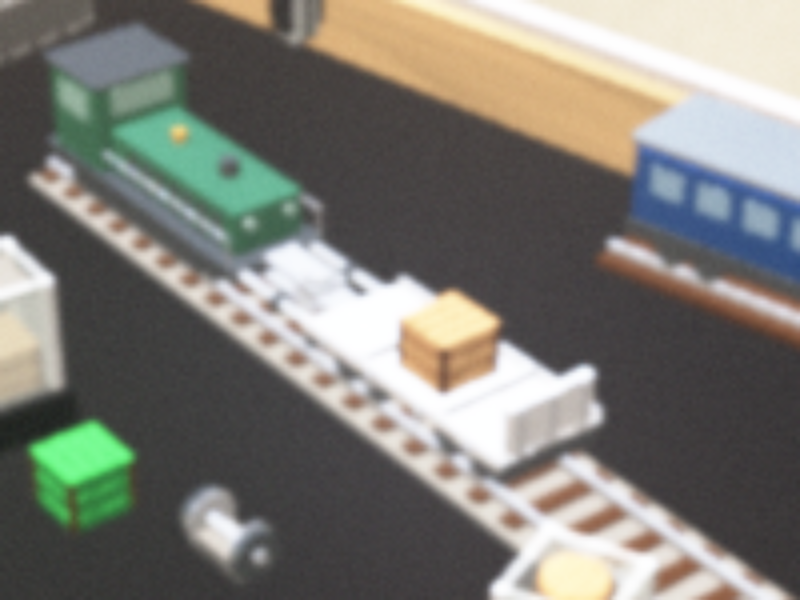

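View pics/w10.png

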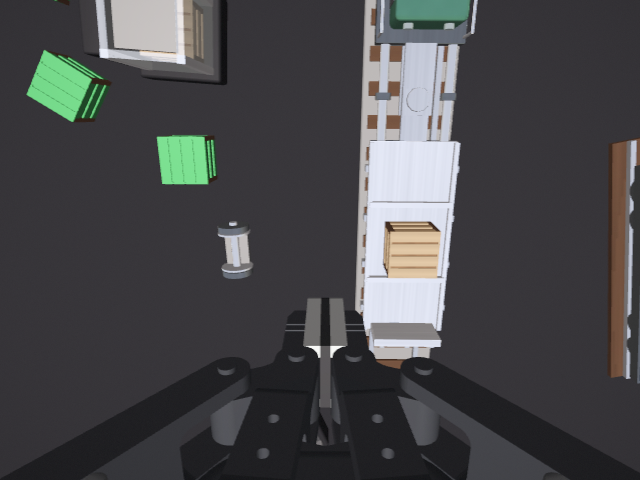

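View pics/s10f.png

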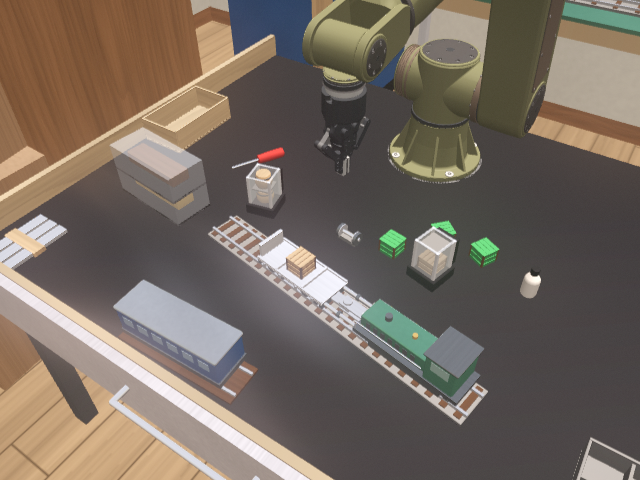

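The pin head now lies flat on the fork with no stem showing, the buffers are touching, and barrel and bystanders look unmoved. A numeric check of the crate's offset and the pin's height before handing in.

```bash
python3 - <<'E'
from h import *
z=np.load("w10.npz");cam=campose("wrist",z)
r=cast(cam,[(369,203),(451,205),(366,276),(444,279)],.054);b=r.mean(0);print("bay",b)
t=cast(cam,[(386,232),(437,232),(388,276),(436,276)],.084);c=t.mean(0);print("crate",c,np.linalg.norm(t[0]-t[1]),np.linalg.norm(t[0]-t[2]))
a=np.radians(80.3);u=np.array([np.cos(a),np.sin(a)]);v=np.array([u[1],-u[0]]);print("along",(c-b)[:2]@u,"across",(c-b)[:2]@v)
print("pin @54",cast(cam,[(417,99)],.054),"@72",cast(cam,[(417,99)],.072))
s=campose("scene");print("proj pin54/72",proj(s,[[.6133,.0987,.054],[.6133,.0987,.072]]), "seen",np.array([432,403])/4+[240,200])
print("pin depth", [z["d"][99,417]], "deck depth",z["d"][170,410])
K,R,o=cam
def pt(u_,v_):
    d=z["d"][v_,u_]; return o+R@(np.array([(u_-K[0,2])/K[0,0],(v_-K[1,2])/K[1,1],1])*d)
print(pt(417,99),pt(417,125),pt(410,170),pt(412,250))
E
```

```text
bay [ 0.5904 -0.0287  0.054 ]
crate [ 0.5881 -0.0307  0.084 ] 0.04434654698064103 0.041320698911468286
along -0.0023663697019250243 across -0.0019207500138871767
pin @54 [[0.6123 0.0979 0.054 ]] @72 [[0.6084 0.0978 0.072 ]]
proj pin54/72 [[348.2725 300.2318]
 [348.5073 294.251 ]] seen [348.   300.75]
pin depth [np.float32(0.3449151)] deck depth 0.36896753
[0.6124 0.0979 0.0538] [0.6124 0.0759 0.0436] [0.6011 0.0376 0.0477] [ 0.5888 -0.0268  0.0837]
```

The pin top reads 0.0538 m (seated is 0.054), and the crate is within 3 mm of the bay centre with its top at 0.0837 m (expected 0.084).

```bash
python3 -c "
from workcell import *
from workcell import finish_job
print(finish_job())"
```

```text
the job is handed in; nothing more can be done
None
```

I finished the whole sequence and handed the job in at about 34 s; the system gives no verdict. I pressed the crate until it sprang up, then set it square in the wagon's bay. I then rolled the wagon up to the locomotive and pushed the coupling pin down.

**Final checks:**
- **Crate:** it is about 2 mm from the bay centre along and across. Its top is at 83.7 mm, against 84 mm expected.
- **Pin:** its top reads 53.8 mm, against 54 mm when seated.
- **Wagon:** both buffer pairs look closed. The push covered about 78 mm, against a measured gap of 75–80 mm.
- **Barrel and bystanders:** they look unmoved in the final picture, but I did not measure them.

**Checks that gave no clear answer:**
- **Headboard contact:** the 1.5 N stop did not trigger, so the wagon was already rolling before I saw it.
- **Buffer stop:** the second firm push stopped at once without moving, so it did not confirm the buffers had met. I relied on the pictures and the pin going all the way down.
- **Pin contact:** the 2 N stop did not trigger on first contact. The press ended on the 15 N stop at the seated height.

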